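# Close the amplifier case and set its thumbscrew

## Task

Gently lower the hinged blue lid of the grey amplifier case until it is fully closed, and then screw its black knurled thumbscrew in clockwise until it bottoms out. Back the thumbscrew off a quarter turn so that the seal is not crushed, and finish with it still gripped between the fingers at that setting and the lid shut: do not let go, as the thread-locker is still setting. Leave the other things on the bench where they are.

Things in the scene. Friction and masses are not known exactly. Their poses are not given: they have to be found in the camera images.
- case: Grey amplifier case, fixed to the bench, an open box 200 (x) x 240 (y) x 80 mm high; origin at the centre of its underside on the bench. Its own +x points to the hinge side, away from the robot (turned up to 0.45 rad), its y runs along the hinge.
- lid (a joint): Hinge of the blue lid, a flat plate 200 x 240 x 6 mm hinged along the case's far (+x) upper edge: 0 = closed on the rim, grows as it opens upward (starts at 0.65 to 1.05 rad, stop at 1.5). A stiff hinge: the lid stays at any angle; pushing its front edge down takes about 1 to 3 N, lifting it again 4 to 5 N.
- lid_hinge (a point): Middle of the hinge line, at case x = +100 mm, y = 0, z = 80.5 mm; the lid's underside lies on it. Its axes turn with the lid: -x runs along the lid to its front edge, y along the hinge, z out of the lid's top face.
- lid_edge (a point): Middle of the lid's free front edge, on its top face: 200 mm along the lid from the hinge and 6 mm above its underside. Its axes turn with the lid.
- thumbscrew (a joint): Angle of the captive thumbscrew in the lid (right-hand thread, 3 mm rise a turn): 0 = bottomed out against a hard stop, grows as it is unscrewed (counter-clockwise seen from above the closed lid); starts at 2.2 to 3.6 rad, stop at 4.6. It turns freely with light friction (0.06 N m), stays where it is left, and a grip slips round it at the stop.
- thumbscrew_grip (a point): Centre of the thumbscrew's black knurled round head (36 mm across, 28 mm high, a white line on its top), on its axis 165 mm along the lid from the hinge and 35 mm from the front edge, mid-width; with the screw bottomed out it is 26 mm above the lid's top face (head from 12 to 40 mm above it, on a thinner brass neck). z is the screw axis. The lid's top is flat and bare all round it, out to the edges.
- tape_roll: Upright white cardboard tape roll, 90 mm across, 76 mm bore, 50 mm high, standing on its end beside the case; origin under its centre. Bystander.
- screwdriver: Screwdriver with a red handle lying on the bench beside the case; origin under its middle. Bystander.
- mouse: Grey computer mouse 105 x 60 x 34 mm; origin under its centre. Bystander.
- parts_box: Clear parts box with a white lid, 150 x 110 x 87 mm; origin under its centre. Bystander.
- speaker: Bare black loudspeaker driver lying face up, 166 mm across, 79 mm high; origin under its centre. Bystander.
- adapter: Black power adapter block 110 x 50 x 32 mm; origin under its centre. Bystander.

How it is judged:
By the outcome, as a careful person would: the job done as asked, in the order asked, and still so for the second after the job is handed in, while the arm keeps its last pose, push and grip.
It also fails if it takes over 72 s, if anything falls off the work surface, if the arm or the gripper's body presses on something with over 40 N, if the wrist force passes 120 N, or if a joint passes its speed limit or range.

## Robot

A 6-joint arm with a two-finger parallel gripper is mounted at the origin on the work surface. World frame = base frame: x ahead of the robot, y to its left, z up, the work surface at z = 0. Lengths are in m, angles in rad, forces in N, time in s.
With the tool pointing down it reaches from about 0.375 to 0.975 m from the base axis. Payload 3.8 kg.
Tool frame: the origin (TCP) lies midway between the tips of the shut fingers; the grasp point (between the pads) lies bot.grasp_offset behind it (bot.grasp_offset is the distance from the TCP to the grasp point, in m); z points along the fingers, y is the direction in which the jaws open and shut (so a half turn about z gives the same grasp; the last joint's range is limited). The gripper opens to 85 mm and grips with 20 to 120 N. Pads are 22 mm wide; open, the fingers measure 114 mm over their backs; the gripper's body (76 mm by 85 mm) begins 54 mm behind the grasp point. The pads swing forward as they close: fully open they stand 13 mm farther back than shut.
Start: joints at [-1.265, 0.264, 1.604, -0, 1.274, -0.037], TCP at [0.227, -0.636, 0.231] pointing down, gripper open.
Joint ranges: [-2.63, 2.63], [-0.94, 2.18], [0.31, 2.57], [-1.31, 4.45], [0, 2.66], [-2.55, 2.55]. Speed limits (rad/s): [2.57, 2.57, 3.14, 3.14, 3.14, 3.14].

## Interface

Orientations are given as a rotation vector (axis times angle).
In Python, from workcell import read_state, viewer, job, bot gives the robot as it stands.
- The arm moves only by the shell command python3 -m crank 'ROWS' [FORCE]. ROWS is text: rows parted by semicolons, each of 7 numbers parted by spaces: the shift along the tool's x, y, z in mm, then the turn, a rotation vector about the tool's x, y, z in rad, then the closure in counts, from 0 (fully open) to 255 (shut). A call has 1 to 20 rows; each row is the pose to reach, as a shift and turn from the pose commanded when the call began, along the tool's axes at that moment; what a row does not reach only later rows make up. A row lasts 1/8 s, in which the tool goes at most 62.5 mm and 10.7 degrees, less where a joint would pass 70% of its speed; a pose out of reach is approached as far as the arm can. A call with a gripper value outside its range is refused whole. The fingers move at their own pace and stop on an object; FORCE is the grip in N (left out, the last holds). Time passes only in rows, so rows that repeat a pose let the fingers close. It gives the time, the measured TCP pose, the force and the opening at its end, in the units of the state.
- read_state(): the state, without advancing time (a new reading comes with each control period).
- viewer.read_camera(name): name is "scene" or "side" or "wrist"; returns a dict with "pixels" (480x640x3 uint8, red, green, blue), "vertical_fov" (degrees; the focal length in pixels is half the picture's height over the tangent of half this angle, whatever the lens; pixels are square), "cx", "cy" (the principal point, pixels), "k1" (the pictures are not rectified: a ray, as slopes to the right and down, at radius r is drawn at 1 + k1 r^2 times it, then the intrinsics apply), "view" (4x4, takes a point from world to camera coordinates); the wrist camera has in their place "tool_from_camera" (4x4, takes a point from camera to tool coordinates, whose origin is the TCP and whose axes are the flange's). Camera axes: x right, y up, looking along -z (the intrinsics and any distortion apply to the point x, -y, -z); pixel columns grow to the right and rows downward; lengths in m; the calibration is good to about 2 mm. A picture is of the moment at which its call begins: read the wrist's pose just before it. There is no depth.
- job.finish_job(): hands the job in, once; it reports no verdict.
The state is a dict: "time": time; "q": joint angles; "joint_vel": joint speeds; "joint_torque": joint torques, N m; "tool_pos": TCP position; "tcp_rot": TCP orientation; "wrist_force": force on the tool from outside, world axes, zero at the start; "torque": the same for the moment, N m; "width": opening from 0.0 (shut) to 1.0 (fully open).
Only numpy, scipy, OpenCV 4.12 (cv2) and the standard library are available. Lean on these libraries where they do the work, as an engineer would, in place of code of your own. Each camera call takes 0.05 s, during which the arm holds its last target.

## Working session

There is one attempt and no reset: what is moved stays moved. The work goes in short steps, Python scripts to look and compute and a shell command to move; the robot and the scene stay as the last step left them, time stands still between calls to the robot, and variables do not carry over. Pictures are saved under pics/ and viewed, and the job is handed in when it is done.

```bash
ls; mkdir -p pics; python3 - <<'E'
from workcell import read_state, viewer, job, bot
import cv2
print(read_state()); print(bot.grasp_offset, [a for a in dir(bot) if a[0]!='_'])
for n in("scene","side","wrist"):
    c=viewer.read_camera(n); cv2.imwrite(f"pics/{n}0.png",c["pixels"][:,:,::-1]); print(n,{k:v for k,v in c.items() if k!="pixels"})
E
```

```text
pics
{'time': 0.0, 'q': array([-1.26485495e+00,  2.64788206e-01,  1.60539209e+00,  1.08437148e-06,
        1.27370432e+00, -3.69126685e-02]), 'joint_vel': array([-0.00147499, -0.00083936,  0.00098369, -0.00156562,  0.00095553,
       -0.00088481]), 'joint_torque': array([ 1.06938460e-03, -5.15110767e+01, -3.67315757e+01, -2.61381274e-04,
        1.30459006e-02,  4.63307856e-06]), 'tool_pos': array([ 0.22668583, -0.63500923,  0.22992865]), 'tcp_rot': array([-3.09330619e+00, -5.35532010e-01,  4.80859657e-04]), 'wrist_force': array([ 0.70967746,  0.19291369, -0.51436376]), 'torque': array([ 0.03333024, -0.01902064, -0.02896153]), 'width': 1.002179316608602}
0.0187 ['MotionError', 'grasp_offset']
scene {'vertical_fov': 51.998596657838654, 'cx': 320.5701065640706, 'cy': 247.78010599488317, 'k1': 0.0023211527021332968, 'view': array([[ 0.67630279,  0.73657237, -0.00869995, -0.3281538 ],
       [-0.45641175,  0.42827802,  0.77991426,  0.16302392],
       [ 0.57818929, -0.52348743,  0.6258259 , -1.65322642],
       [ 0.        ,  0.        ,  0.        ,  1.        ]])}
side {'vertical_fov': 50.86232941035428, 'cx': 321.21150330452053, 'cy': 234.07198869941035, 'k1': -0.045376164613185506, 'view': array([[-0.6801455 , -0.73284555,  0.01842541,  0.34211036],
       [ 0.54627574, -0.48991081,  0.67938958, -0.34644595],
       [-0.48886082,  0.47214913,  0.73354638, -1.37109881],
       [ 0.        ,  0.        ,  0.        ,  1.        ]])}
wrist {'vertical_fov': 71.85123655132277, 'cx': 323.05754736341834, 'cy': 237.09580295437624, 'k1': 0.0001593230836802178, 'tool_from_camera': array([[ 8.94016997e-04,  9.62121143e-01,  2.72620812e-01,
         6.96998705e-02],
       [ 9.99999245e-01, -1.09012228e-03,  5.67870687e-04,
        -2.97877112e-04],
       [ 8.43550415e-04,  2.72620099e-01, -9.62121391e-01,
        -1.41985486e-01],
       [ 0.00000000e+00,  0.00000000e+00,  0.00000000e+00,
         1.00000000e+00]])}
```

View pics/scene0.png

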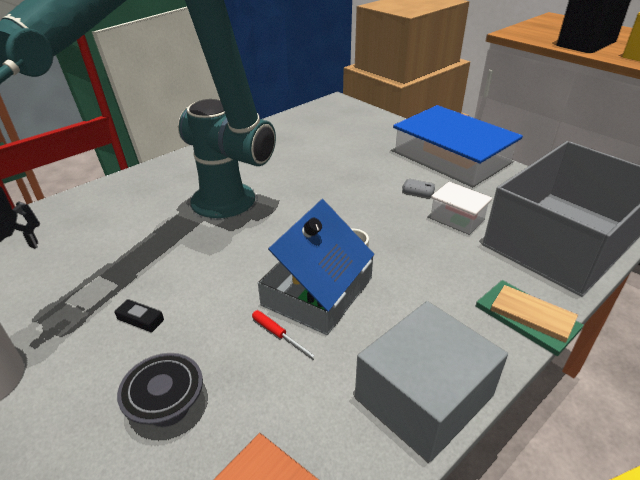

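View pics/side0.png

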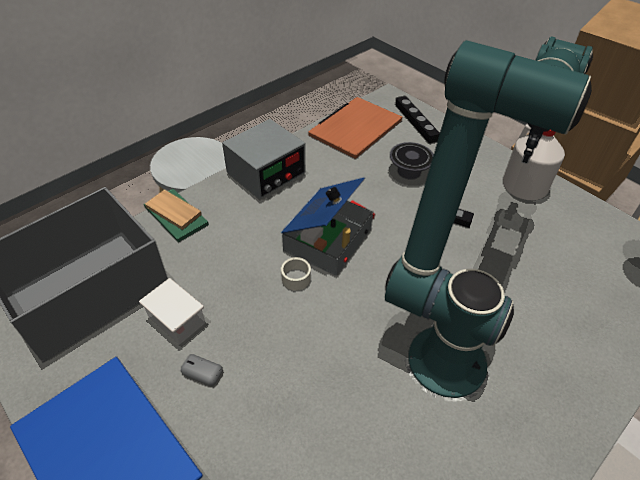

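View pics/wrist0.png

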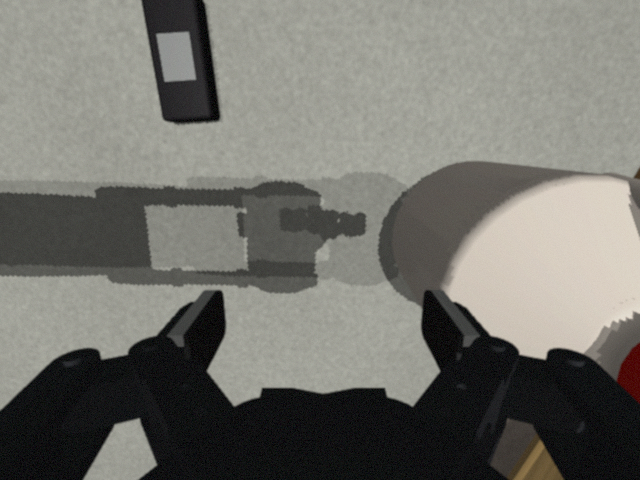

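The scene picture shows the lid with corners near (321,200), (373,256), (335,308) and (270,247), and the knob at (312,228). The side picture shows the lid edge-on, from (284,232) to (363,180), with the knob at (334,194). The wrist picture shows only the bench. Next I'll zoom in.

```bash
cat > h.py <<'E'
import numpy as np, cv2
from workcell import read_state, viewer, job, bot
from scipy.spatial.transform import Rotation as Rn
def K(c):
    f=240/np.tan(np.radians(c["vertical_fov"]/2)); return f
def cam(name):
    s=read_state(); c=viewer.read_camera(name)
    if name=="wrist":
        T=np.eye(4);T[:3,:3]=Rn.from_rotvec(s["tcp_rot"]).as_matrix();T[:3,3]=s["tool_pos"]
        c["view"]=np.linalg.inv(T@c["tool_from_camera"])
    return c
def ray(c,u,v):
    f=K(c); d=np.array([(u-c["cx"])/f,(v-c["cy"])/f]); p=d.copy()
    for _ in range(20): p=d/(1+c["k1"]*(p@p))
    V=c["view"]; R=V[:3,:3]; o=-R.T@V[:3,3]
    r=R.T@np.array([p[0],-p[1],-1]); return o,r/np.linalg.norm(r)
def proj(c,P):
    q=c["view"][:3,:3]@np.asarray(P)+c["view"][:3,3]; x=np.array([q[0],-q[1]])/-q[2]
    x=x*(1+c["k1"]*(x@x)); return x*K(c)+[c["cx"],c["cy"]]
def plane(c,u,v,z):
    o,r=ray(c,u,v); return o+r*(z-o[2])/r[2]
def tri(l):
    A=np.zeros((3,3));b=np.zeros(3)
    for c,u,v in l:
        o,r=ray(c,u,v);M=np.eye(3)-np.outer(r,r);A+=M;b+=M@o
    P=np.linalg.solve(A,b); return P,[np.linalg.norm((np.eye(3)-np.outer(ray(*x)[1],ray(*x)[1]))@(P-ray(*x)[0]))*1000 for x in l]
E
python3 - <<'E'
import cv2
a=cv2.imread('pics/scene0.png')[190:370,230:410]; cv2.imwrite('pics/sc1.png',cv2.resize(a,(540*1,540),interpolation=cv2.INTER_CUBIC))
a=cv2.imread('pics/side0.png')[165:305,260:400]; cv2.imwrite('pics/si1.png',cv2.resize(a,(560,560),interpolation=cv2.INTER_CUBIC))
E
```

```text
(no output)
```

View pics/sc1.png

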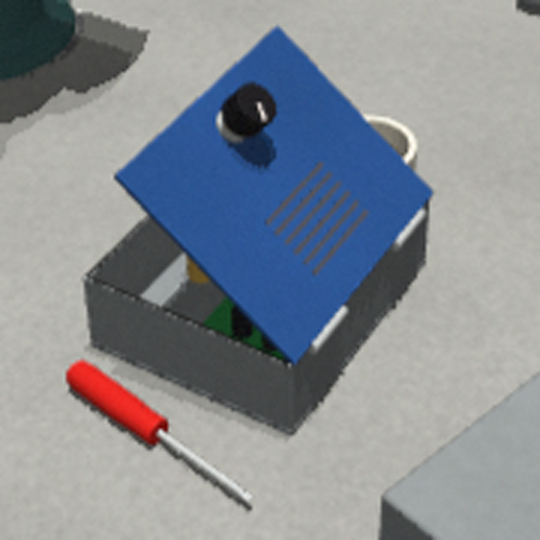

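View pics/si1.png

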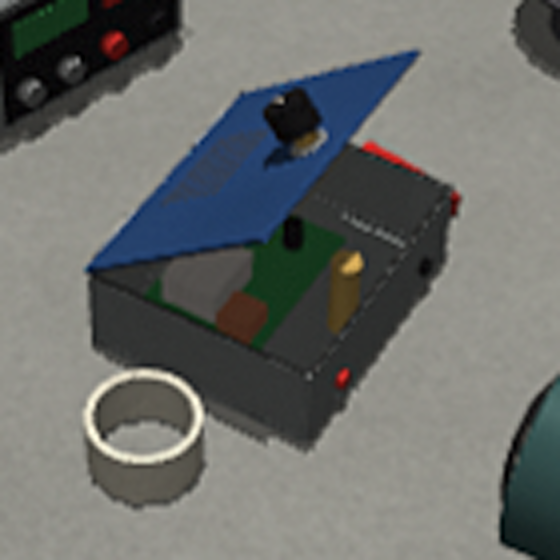

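```bash
python3 - <<'E'
from h import *
s=cam("scene"); d=cam("side")
S=lambda x,y:(s,230+x/3,190+y/3); D=lambda x,y:(d,260+x/4,165+y/4)
pts=dict(A=((278,28),(265,241)),B=((115,177),(418,52)),C=((297,361),(243,95)),Dd=((432,190),(89,270)),head=((250,110),(292,117)))
R={}
for k,(a,b) in pts.items():
    P,e=tri([S(*a),D(*b)]);R[k]=P;print(k,P.round(4),np.round(e,1))
A,B,C,Q=R['A'],R['B'],R['C'],R['Dd']
print([np.linalg.norm(x).round(3) for x in(A-B,C-Q,A-Q,B-C)])
F=(A+B)/2;H=(C+Q)/2;v=F-H;print("mid F,H",F,H,"ang",np.arctan2(v[2],np.hypot(*v[:2])),"yaw",np.arctan2(-v[1],-v[0]),np.arctan2(*( (Q-C)[[0]]*-1),(Q-C)[1]))
# case bottom corners
for n,(a) in dict(nearC=(293,432),left=(90,346)).items(): print(n,plane(*S(*a),0))
for n,(a) in dict(r=(307,450),l=(95,345)).items(): print(n,plane(*D(*a),0))
for n,a in dict(ta=(70,368),tb=(250,503)).items(): print(n,plane(*S(*a),0.01))
print("tape",plane(*D(145,480),0), plane(*D(145,400),0.05))
E
```

```text
A [0.457  0.032  0.2024] [2.7 2.7]
B [ 0.5247 -0.1971  0.2029] [1.4 1.4]
C [ 0.6749 -0.1511  0.0846] [3.1 3.1]
Dd [0.6061 0.0759 0.085 ] [3. 3.]
head [ 0.5342 -0.069   0.2064] [2.2 2.2]
[np.float64(0.239), np.float64(0.237), np.float64(0.195), np.float64(0.197)]
mid F,H [ 0.49082862 -0.08257204  0.20264521] [ 0.64049835 -0.03756986  0.08480847] ang 0.6460353569243698 yaw 0.292077397077415 0.29428545413565377
nearC [ 0.6727586 -0.1489718  0.       ]
left [ 0.4839339  -0.20995208  0.        ]
r [0.40834222 0.02228032 0.        ]
l [0.59996653 0.07503111 0.        ]
ta [ 0.50153771 -0.24297616  0.01      ]
tb [ 0.70836292 -0.22709825  0.01      ]
tape [0.47032177 0.13415242 0.        ] [0.49823128 0.10873207 0.05      ]
```

The triangulated lid is consistent with the data: sides 0.238 × 0.196 m, hinge top at z 0.085. It gives yaw 0.293 and angle about 0.65. I'll move to a point above the front of the lid, beside the knob, and start winding the wrist.

```bash
python3 -m crank '0 0 -60 0 0 0 255;120 -100 -70 0 0 -0.3 255;444 -376 -70 0 0 -0.6 255;444 -376 -70 0 0 -0.9 255;444 -376 -70 0 0 -1.2 255;444 -376 -70 0 0 -1.6 255;444 -376 -70 0 0 -1.6 255;444 -376 -70 0 0 -1.6 255;444 -376 -70 0 0 -1.6 255;444 -376 -70 0 0 -1.6 255;444 -376 -70 0 0 -1.6 255;444 -376 -70 0 0 -1.6 255;444 -376 -70 0 0 -1.6 255;444 -376 -70 0 0 -1.6 255' 30
cat > push.py <<'E'
from h import *
s=read_state(); print('q',s['q'].round(3),'F',s['wrist_force'].round(2),'t',s['time'],'w',s['width'])
R=Rn.from_rotvec(s["tcp_rot"]).as_matrix(); p=s["tool_pos"]; print(p.round(4)); print(R.round(3))
e=np.array([np.cos(.293),np.sin(.293),0]);n=np.array([-e[1],e[0],0]);z=np.array([0,0,1.])
H=np.array([.637,-.0386,.0805])
def P(th,d=.18,yo=-.055,h=0): return H+d*(-np.cos(th)*e+np.sin(th)*z)+(.006+h)*(np.sin(th)*e+np.cos(th)*z)+yo*n
if __name__=="__main__":
    for th in (.75,.65,.6,.5,.4,.3,.2,.1,.05,0,-.01,-.02): print(th,P(th).round(4),((P(th)-p)@R*1000).round(1))
E
python3 push.py; python3 - <<'E'
from h import *
for n in("scene","wrist"): cv2.imwrite(f"pics/{n}2.png",cam(n)["pixels"][:,:,::-1])
E
```

```text
time: 2.0
tool_pos: [0.518, -0.1338, 0.3012]
tcp_rot: [1.775, 2.592, -0.001]
wrist_force: [-0.2, -1.3, 0.5]
width: 0.002
q [-0.299 -0.039  1.811 -0.     1.37  -0.669] F [-0.19 -1.31  0.51] t 2.0 w 0.002273057616667574
[ 0.518  -0.1338  0.3012]
[[-0.361  0.932 -0.   ]
 [ 0.932  0.361 -0.   ]
 [-0.    -0.    -1.   ]]
0.75 [ 0.5307 -0.1281  0.2076] [ 0.8 13.9 93.6]
0.65 [ 0.5192 -0.1316  0.1942] [  1.7   1.9 107. ]
0.6 [ 0.5139 -0.1332  0.1871] [  2.1  -3.6 114.1]
0.5 [ 0.5044 -0.136   0.1721] [  2.9 -13.5 129.2]
0.4 [ 0.4964 -0.1385  0.1561] [  3.5 -21.8 145.1]
0.3 [ 0.49   -0.1404  0.1394] [  4.  -28.5 161.8]
0.2 [ 0.4851 -0.1419  0.1221] [  4.4 -33.5 179.1]
0.1 [ 0.482  -0.1428  0.1044] [  4.7 -36.8 196.8]
0.05 [ 0.4811 -0.1431  0.0955] [  4.8 -37.8 205.8]
0 [ 0.4806 -0.1432  0.0865] [  4.8 -38.3 214.7]
-0.01 [ 0.4805 -0.1433  0.0847] [  4.8 -38.3 216.5]
-0.02 [ 0.4805 -0.1433  0.0829] [  4.8 -38.4 218.3]
```

View pics/wrist2.png

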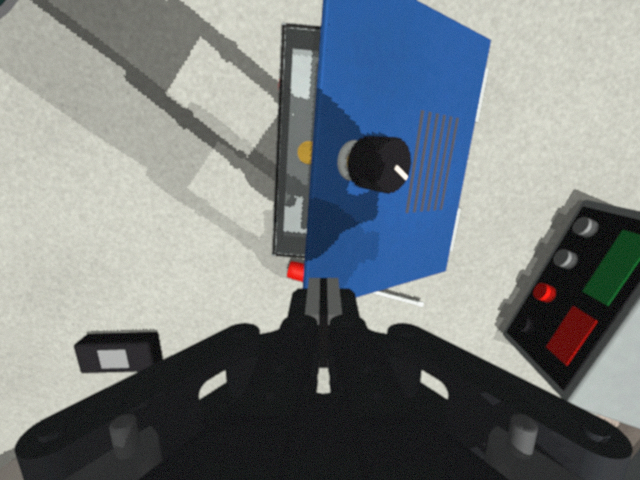

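View pics/scene2.png

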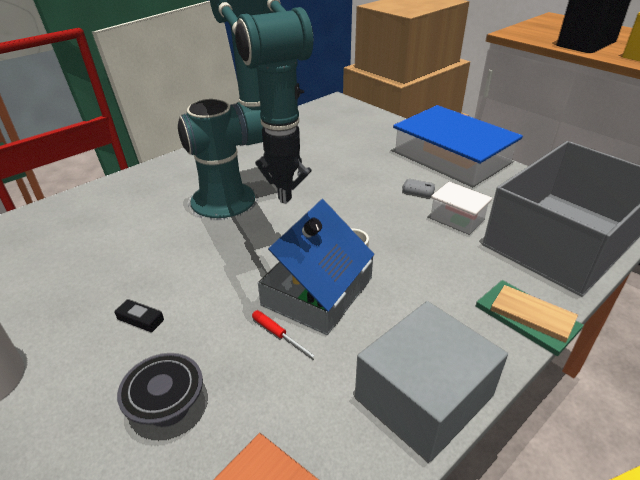

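The wrist picture shows the fingertips at (323,285) over the lid's near-right quarter. The front edge is at column ~315 and the knob at (380,163), about 55 mm clear to the side. I'll descend to just above the lid.

```bash
sed -i 's/d=.18,/d=.174,/' push.py; python3 -m crank '1 8 35 0 0 0 255;1 10 70 0 0 0 255;2 10 80 0 0 0 255;2 10 86 0 0 0 255;2 9 90 0 0 0 255;2 9 94 0 0 0 255;2 8 98 0 0 0 255;2 8 98 0 0 0 255' 30; python3 push.py
```

```text
time: 3.1
tool_pos: [0.5252, -0.1276, 0.2032]
tcp_rot: [-1.772, -2.594, 0.0]
wrist_force: [-0.2, -1.0, -0.5]
width: 0.003
q [-0.284  0.03   1.924 -0.     1.188 -0.656] F [-0.23 -1.03 -0.46] t 3.1 w 0.0031873036928585763
[ 0.5252 -0.1276  0.2032]
[[-0.363  0.932 -0.   ]
 [ 0.932  0.363  0.   ]
 [ 0.    -0.    -1.   ]]
0.75 [ 0.5349 -0.1268  0.2035] [-2.9  9.3 -0.3]
0.65 [ 0.5237 -0.1302  0.1906] [-2.  -2.3 12.6]
0.6 [ 0.5186 -0.1318  0.1837] [-1.5 -7.6 19.5]
0.5 [ 0.5094 -0.1345  0.1692] [ -0.8 -17.2  34. ]
0.4 [ 0.5017 -0.1369  0.1538] [ -0.1 -25.3  49.4]
0.3 [ 0.4954 -0.1388  0.1377] [  0.4 -31.8  65.5]
0.2 [ 0.4908 -0.1402  0.1209] [  0.8 -36.6  82.2]
0.1 [ 0.4877 -0.1411  0.1038] [  1.  -39.8  99.3]
0.05 [ 0.4868 -0.1414  0.0952] [  1.1 -40.8 108. ]
0 [ 0.4863 -0.1415  0.0865] [  1.1 -41.3 116.7]
-0.01 [ 0.4863 -0.1415  0.0848] [  1.1 -41.3 118.4]
-0.02 [ 0.4862 -0.1415  0.083 ] [  1.1 -41.4 120.2]
```

```bash
python3 -m crank '0 0 4 0 0 0 255;0 0 8 0 0 0 255;0 -1 12 0 0 0 255;0 -5 16 0 0 0 255;0 -8 20 0 0 0 255;0 -11 24 0 0 0 255;0 -13 28 0 0 0 255;0 -16 32 0 0 0 255;0 -18 36 0 0 0 255;0 -20 40 0 0 0 255;0 -20 40 0 0 0 255' 30; python3 push.py | head -1; python3 - <<'E'
from h import *
for n in("scene","side"):
    p=cam(n)["pixels"][:,:,::-1]; p=p[170:330,230:420] if n=="scene" else p[140:300,250:440]
    cv2.imwrite(f"pics/{n}3.png",cv2.resize(p,None,fx=3,fy=3))
E
```

```text
time: 4.47
tool_pos: [0.5062, -0.135, 0.1627]
tcp_rot: [-1.772, -2.593, 0.001]
wrist_force: [0.1, 0.5, 0.1]
width: 0.001
q [-3.080e-01  3.400e-02  1.998e+00 -1.000e-03  1.111e+00 -6.800e-01] F [0.08 0.46 0.1 ] t 4.475 w 0.0013511698845134707
```

View pics/scene3.png

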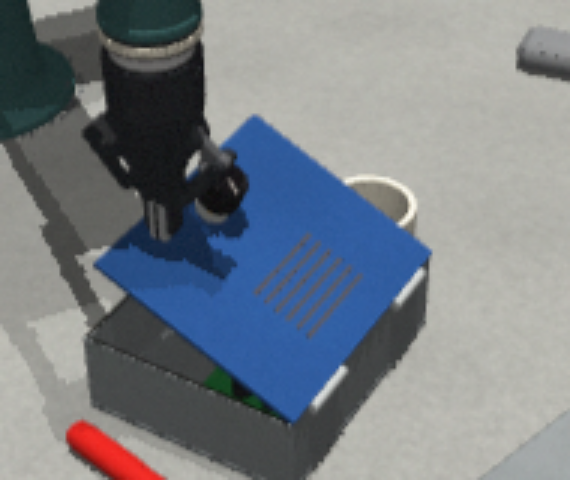

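View pics/side3.png

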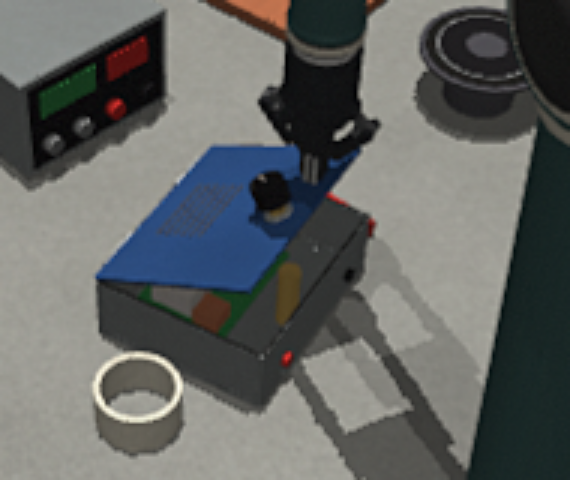

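The lid is following the fingers: it is now at about 0.45 rad, with contact on its top face and the knob clear. I'll continue along the arc.

```bash
python3 -m crank '0 -2 4 0 0 0 255;0 -4 8 0 0 0 255;0 -6 12 0 0 0 255;0 -8 16 0 0 0 255;0 -9 20 0 0 0 255;0 -11 24 0 0 0 255;0 -12 28 0 0 0 255;0 -13 32 0 0 0 255;0 -15 36 0 0 0 255;0 -16 40 0 0 0 255;0 -17 44 0 0 0 255;0 -18 48 0 0 0 255;0 -19 52 0 0 0 255;0 -19 56 0 0 0 255;0 -20 60 0 0 0 255;0 -20 64 0 0 0 255;0 -21 66 0 0 0 255;0 -21 68 0 0 0 255;0 -21 70 0 0 0 255;0 -21 70 0 0 0 255' 30; python3 push.py
```

```text
time: 7.08
tool_pos: [0.4871, -0.1425, 0.093]
tcp_rot: [-1.772, -2.594, 0.0]
wrist_force: [-0.7, 0.7, -0.2]
width: -0.001
q [-0.334  0.08   2.092 -0.     0.97  -0.706] F [-0.73  0.67 -0.15] t 7.075 w -0.0009020777352136128
[ 0.4871 -0.1425  0.093 ]
[[-0.363  0.932 -0.   ]
 [ 0.932  0.363  0.   ]
 [ 0.    -0.    -1.   ]]
0.75 [ 0.5349 -0.1268  0.2035] [  -2.8   50.2 -110.5]
0.65 [ 0.5237 -0.1302  0.1906] [ -1.9  38.6 -97.6]
0.6 [ 0.5186 -0.1318  0.1837] [ -1.5  33.3 -90.7]
0.5 [ 0.5094 -0.1345  0.1692] [ -0.7  23.7 -76.2]
0.4 [ 0.5017 -0.1369  0.1538] [ -0.1  15.7 -60.8]
0.3 [ 0.4954 -0.1388  0.1377] [  0.4   9.1 -44.6]
0.2 [ 0.4908 -0.1402  0.1209] [  0.8   4.3 -27.9]
0.1 [ 0.4877 -0.1411  0.1038] [  1.    1.1 -10.8]
0.05 [ 0.4868 -0.1414  0.0952] [ 1.1  0.2 -2.2]
0 [ 0.4863 -0.1415  0.0865] [ 1.2 -0.4  6.5]
-0.01 [ 0.4863 -0.1415  0.0848] [ 1.2 -0.4  8.3]
-0.02 [ 0.4862 -0.1415  0.083 ] [ 1.2 -0.4 10. ]
```

```bash
python3 -m crank '0 0 2 0 0 0 255;0 0 4 0 0 0 255;0 0 5 0 0 0 255;0 0 6 0 0 0 255;0 0 6 0 0 0 255' 30; python3 -m crank '0 0 0.5 0 0 0 255;0 0 1 0 0 0 255;0 0 1 0 0 0 255' 30; python3 -m crank '0 0 0.5 0 0 0 255;0 0 1 0 0 0 255;0 0 1 0 0 0 255' 30
```

```text
time: 7.7
tool_pos: [0.4872, -0.1424, 0.0872]
tcp_rot: [1.772, 2.594, 0.0]
wrist_force: [-0.1, 0.1, -0.5]
width: 0.002
time: 8.07
tool_pos: [0.4873, -0.1424, 0.0865]
tcp_rot: [1.772, 2.594, 0.0]
wrist_force: [-0.1, -0.2, 2.2]
width: 0.0
time: 8.45
tool_pos: [0.4873, -0.1425, 0.0865]
tcp_rot: [1.772, 2.594, 0.0]
wrist_force: [-4.0, 1.7, 9.4]
width: -0.002
```

Contact is firm at z = 0.0865, exactly the closed-lid top height. I'll lift off, wind the wrist further and look from above.

```bash
python3 -m crank '0 0 -8 0 0 0 255;0 0 -30 0 0 0 255;0 0 -90 0 0 -0.2 255;0 0 -140 0 0 -0.4 200;0 0 -140 0 0 -0.8 100;0 0 -140 0 0 -1.4 0;0 0 -140 0 0 -1.4 0;0 0 -140 0 0 -1.4 0;0 0 -140 0 0 -1.4 0;0 0 -140 0 0 -1.4 0;0 0 -140 0 0 -1.4 0' 30; python3 - <<'E'
from h import *
print(read_state()['q'].round(3))
for n in("scene","side","wrist"):
    p=cam(n)["pixels"][:,:,::-1]; cv2.imwrite(f"pics/{n}4f.png",p); p=p[170:330,230:420] if n=="scene" else p[140:300,250:440] if n=="side" else p
    cv2.imwrite(f"pics/{n}4.png",cv2.resize(p,None,fx=3,fy=3) if n!="wrist" else p)
E
```

```text
time: 9.82
tool_pos: [0.4872, -0.1425, 0.2252]
tcp_rot: [-0.314, 3.126, -0.0]
wrist_force: [0.0, 0.3, -0.3]
width: 0.998
[-0.334 -0.051  1.962 -0.     1.231 -2.105]
```

View pics/scene4.png

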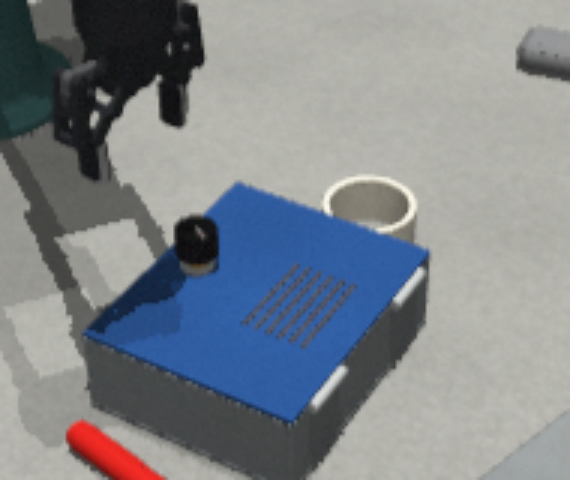

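View pics/side4.png

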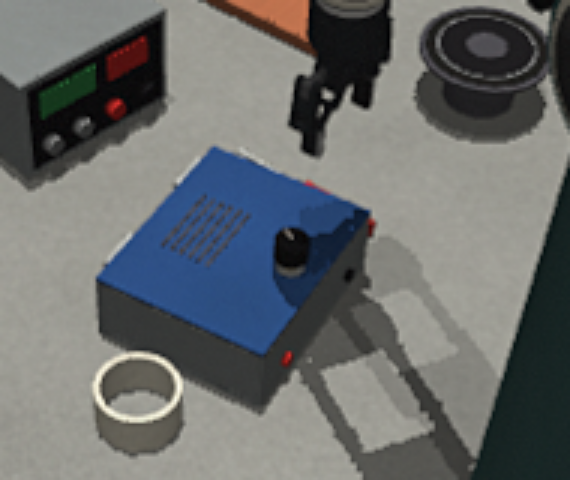

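View pics/wrist4.png

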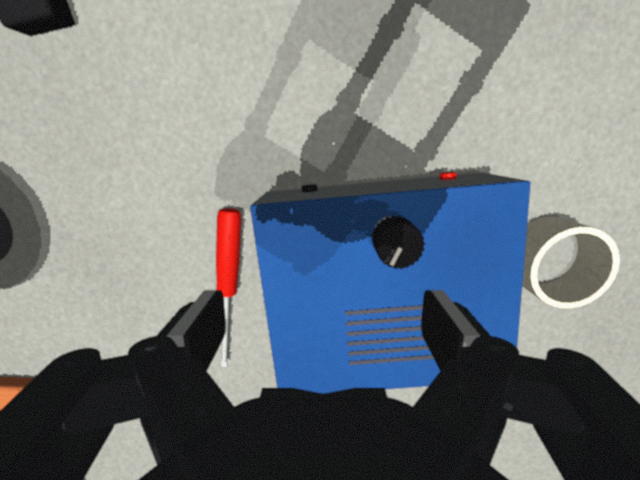

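The lid is flush in all three views. In the wrist picture the knob is at (398,242) with its white line toward the lower left. Next I'll measure the knob in all three views.

```bash
python3 - <<'E'
from h import *
L=[]
for n,(u,v),r in(("scene",(296,250),14),("side",(347,222),12),("wrist",(398,242),34)):
    c=cam(n); g=c["pixels"].astype(int); m=(g.max(2)<60)|((g.max(2)-g.min(2)<30)&(g.min(2)>110))&False
    m=(g.max(2)<55).astype(np.uint8); k=np.zeros_like(m); cv2.circle(k,(u,v),r,1,-1); m&=k
    m=cv2.morphologyEx(m,cv2.MORPH_CLOSE,np.ones((5,5)))
    nn,lab,st,ce=cv2.connectedComponentsWithStats(m); i=1+np.argmax(st[1:,4]); x,y,w,h,a=st[i]
    P=(c,x+(w-1)/2,y+(h-1)/2); print(n,st[i],P[1:],plane(*P,.114)); L.append(P)
print(tri(L)); print(tri(L[:2]))
s=read_state();R=Rn.from_rotvec(s["tcp_rot"]).as_matrix();print(s['tool_pos'],R.round(3))
E
```

```text
scene [288 243  15  15 194] (np.float64(295.0), np.float64(250.0)) [ 0.48373399 -0.08598059  0.114     ]
side [341 216  19  16 215] (np.float64(350.0), np.float64(223.5)) [ 0.47183127 -0.08968273  0.114     ]
wrist [ 372  216   52   52 1865] (np.float64(397.5), np.float64(241.5)) [ 0.48189584 -0.08229792  0.114     ]
(array([ 0.47857254, -0.08573512,  0.11300125]), [np.float64(3.537753290676379), np.float64(7.677428918433027), np.float64(4.824920091161551)])
(array([ 0.47690587, -0.08738582,  0.11124605]), [np.float64(5.37943853602368), np.float64(5.3794385360236365)])
[ 0.48719685 -0.14251883  0.22529183] [[-0.98  -0.199  0.   ]
 [-0.199  0.98  -0.   ]
 [-0.    -0.    -1.   ]]
```

The wrist ray at head-top height gives about (0.479, -0.086). That matches the hinge-based prediction (0.479, -0.0863), while the side mask was contaminated by shadow. I'll move above the knob and check.

```bash
python3 -m crank '-3 57 0 0 0 -0.15 0;-3 57 0 0 0 -0.3 0;-3 57 30 0 0 -0.3 0;-3 57 60 0 0 -0.3 0;-3 57 72 0 0 -0.3 0;-3 57 72 0 0 -0.3 0;-3 57 72 0 0 -0.3 0' 40;  python3 - <<'E'
from h import *
s=read_state();print(s['q'].round(3)); c=cam("wrist"); R=Rn.from_rotvec(s["tcp_rot"]).as_matrix()
p=c["pixels"][:,:,::-1].copy()
for z in(.127,): 
  for X in ((.479,-.086),tuple(s['tool_pos'][:2])):
    u=proj(c,[*X,z]); print(X,u)
    cv2.drawMarker(p,tuple(int(round(a)) for a in u),(0,255,0) if X[0]==.479 else (0,0,255),0,10,1)
cv2.imwrite("pics/w5.png",p)
E
```

```text
time: 11.0
tool_pos: [0.4797, -0.0863, 0.1545]
tcp_rot: [-0.778, 3.042, -0.001]
wrist_force: [0.3, -0.9, 0.4]
width: 1.001
[-0.229 -0.032  2.08   0.     1.092 -2.301]
(0.479, -0.086) [323.53297955 272.03716554]
(np.float64(0.47971750781083144), np.float64(-0.08632580059508843)) [322.38317709 272.83969784]
```

View pics/w5.png

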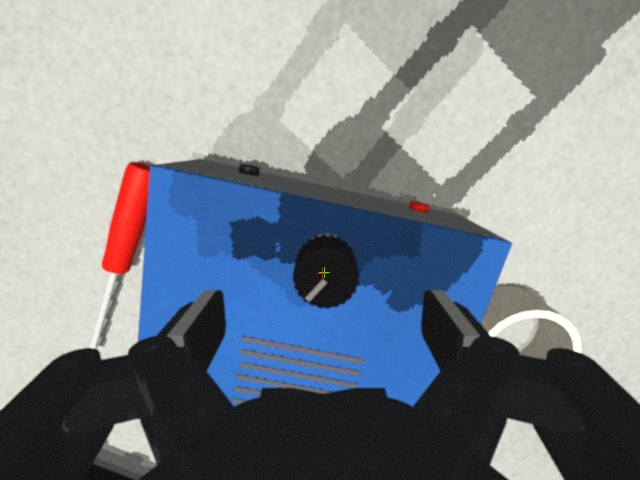

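```bash
python3 - <<'E'
import cv2,numpy as np
p=cv2.imread('pics/w5.png')[220:320,275:375].astype(float); p=np.clip(p*3,0,255).astype(np.uint8)
cv2.imwrite('pics/w5z.png',cv2.resize(p,(600,600),interpolation=cv2.INTER_CUBIC))
E
```

```text
(no output)
```

View pics/w5z.png

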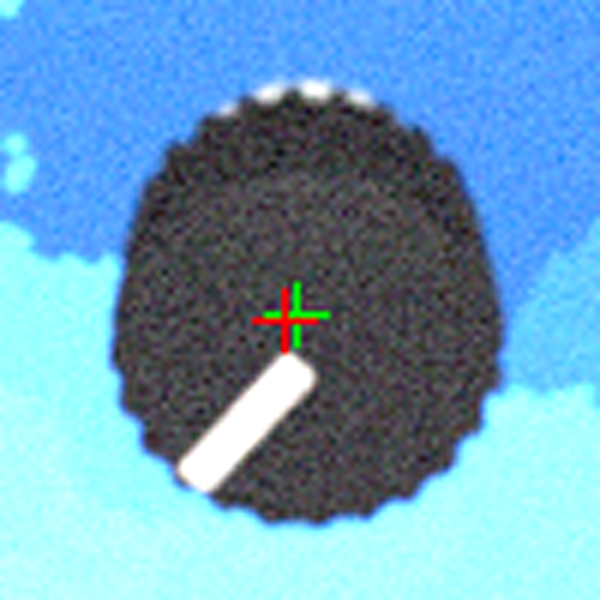

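The top-face centre is near (326,277) against the tool axis at (322,273), so the knob is about 2 mm off. I'll correct by tool y +2 and x −2, then descend and grip.

```bash
python3 -m crank '-2 2 10 0 0 0 0;-2 2 30 0 0 0 0;-2 2 50 0 0 0 0;-2 2 58 0 0 0 0;-2 2 62 0 0 0 0;-2 2 62 0 0 0 60;-2 2 62 0 0 0 60' 40;  python3 - <<'E'
from h import *
s=read_state();print(s['q'].round(3)); c=cam("wrist")
cv2.imwrite("pics/w6.png",np.clip(c["pixels"][:,:,::-1].astype(float)*2,0,255).astype(np.uint8))
u=proj(c,[*s['tool_pos'][:2],.127]);print(u)
E
```

```text
time: 11.92
tool_pos: [0.4802, -0.0835, 0.092]
tcp_rot: [-0.779, 3.042, -0.001]
wrist_force: [-0.0, -0.5, -0.4]
width: 0.766
[-0.223  0.042  2.134  0.     0.963 -2.295]
[322.00586987 337.1541586 ]
```

View pics/w6.png

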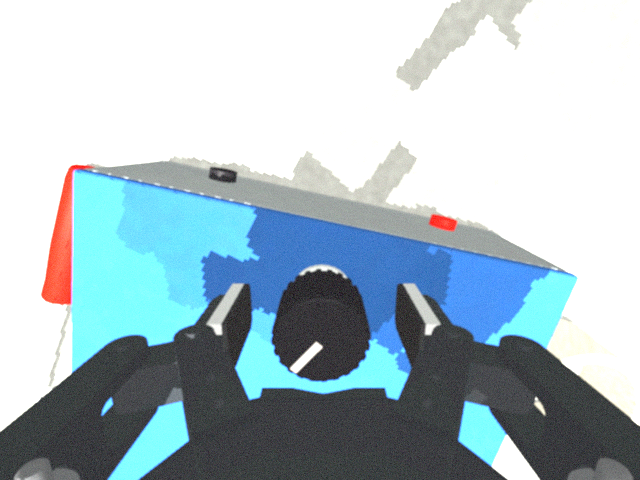

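The knob top at (321,340) now agrees with the tool axis at (322,337) and sits midway between the pads. Closing the gripper.

```bash
python3 -m crank '0 0 0 0 0 0 150;0 0 0 0 0 0 255;0 0 0 0 0 0 255;0 0 0 0 0 0 255;0 0 0 0 0 0 255;0 0 0 0 0 0 255' 40;  python3 - <<'E'
from h import *
s=read_state();print(s); c=cam("wrist")
cv2.imwrite("pics/w7.png",np.clip(c["pixels"][:,:,::-1].astype(float)*2,0,255).astype(np.uint8))
E
```

```text
time: 12.72
tool_pos: [0.4804, -0.0842, 0.0921]
tcp_rot: [-0.779, 3.042, -0.003]
wrist_force: [-1.0, -5.8, 4.6]
width: 0.412
{'time': 12.725, 'q': array([-2.23835427e-01,  4.24639718e-02,  2.13414984e+00, -1.35568482e-03,
        9.62991436e-01, -2.29522256e+00]), 'joint_vel': array([-0.00048594, -0.00032809,  0.00029396, -0.00222563, -0.00070946,
       -0.00044783]), 'joint_torque': array([ 2.59921543e+00, -3.17683303e+01, -2.88748562e+01,  1.38016228e+00,
        3.37253977e-01, -1.50900031e-02]), 'tool_pos': array([ 0.48035673, -0.08421305,  0.09207482]), 'tcp_rot': array([-7.79005226e-01,  3.04217569e+00, -2.98047056e-03]), 'wrist_force': array([-0.97132339, -5.82683052,  4.62802844]), 'torque': array([-0.79626098,  0.05328562, -0.02790006]), 'width': 0.4116445942305459}
```

View pics/w7.png

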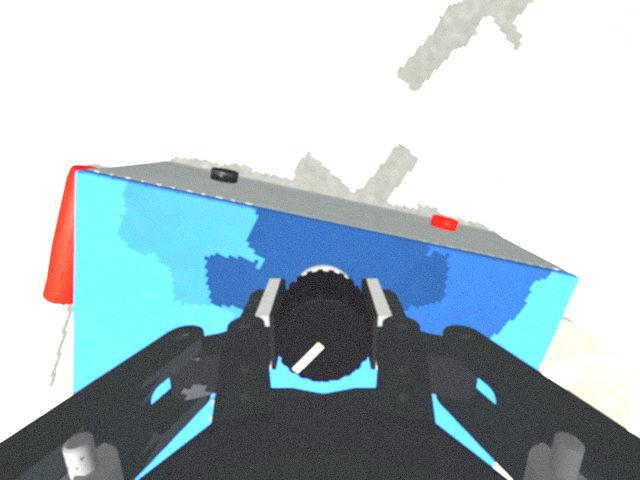

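Gripped at 35 mm opening, matching the 36 mm head. I'll screw in clockwise, with the tool following the 0.48 mm/rad descent, and watch the moment about z.

```bash
cat > st.py <<'E'
from h import *
import sys
s=read_state();print('q6',s['q'][5].round(3),'pos',s['tool_pos'].round(4),'F',s['wrist_force'].round(1),'M',s['torque'].round(3),'tau',s['joint_torque'][5].round(3),'w',s['width'].round(3))
if len(sys.argv)>1:
    c=cam("wrist");p=c["pixels"][250:400,240:400,::-1].astype(float)*2.5
    cv2.imwrite(sys.argv[1],cv2.resize(np.clip(p,0,255).astype(np.uint8),None,fx=3,fy=3))
E
python3 -m crank '0.2 -0.5 0 0 0 0.08 255;0.3 -0.7 0.1 0 0 0.2 255;0.3 -0.7 0.2 0 0 0.35 255;0.3 -0.7 0.2 0 0 0.5 255;0.3 -0.7 0.3 0 0 0.65 255;0.3 -0.7 0.4 0 0 0.8 255;0.3 -0.7 0.5 0 0 0.95 255;0.3 -0.7 0.5 0 0 1.1 255;0.3 -0.7 0.6 0 0 1.2 255;0.3 -0.7 0.6 0 0 1.2 255' 40; python3 st.py pics/s1.png
```

```text
time: 14.02
tool_pos: [0.4806, -0.0827, 0.0915]
tcp_rot: [1.078, 2.95, 0.005]
wrist_force: [0.9, 3.0, 5.6]
width: 0.412Traceback (most recent call last):
  File "st.py", line 3, in <module>
    s=read_state();print('q6',s['q'][5].round(3),'pos',s['tool_pos'].round(4),'F',s['wrist_force'].round(1),'M',s['torque'].round(3),'tau',s['joint_torque'][5].round(3),'w',s['width'].round(3))
                                                                                                                                                                             ^^^^^^^^^^^^^^^^
AttributeError: 'float' object has no attribute 'round'
```

```bash
sed -i "s/s\['width'\].round(3)/round(s['width'],3)/" st.py; python3 st.py pics/s1.png
```

```text
q6 -1.096 pos [ 0.4806 -0.0827  0.0915] F [0.9 3.  5.6] M [ 0.563 -0.147 -0.038] tau 0.188 w 0.412
```

View pics/s1.png

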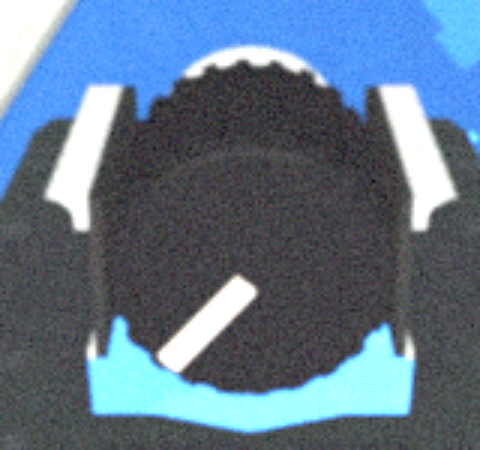

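The line keeps the same angle to the gripper (centre near (208,325) in the crop), so there is no slip yet. I'll add a line-angle measurement and continue.

```bash
cat >> st.py <<'E'
    g=c["pixels"].astype(int); m=((g.min(2)>75)&(g.max(2)-g.min(2)<40)).astype(np.uint8)
    k=np.zeros_like(m);cv2.ellipse(k,(323,342),(38,36),0,0,360,1,-1);m&=k
    n,l,st,ce=cv2.connectedComponentsWithStats(m);i=1+np.argmax(st[1:,4]) if n>1 else 0
    y,x=np.nonzero(l==i)
    s=read_state(); W=np.array([(plane(c,a,b,s['tool_pos'][2]+.0357)) for a,b in zip(x,y)])[:,:2]
    d=W-W.mean(0);ev=np.linalg.eigh(d.T@d)[1][:,1]; R=Rn.from_rotvec(s["tcp_rot"]).as_matrix()
    tool=R[:2,:2].T@ev; print('n',len(x),'line px',x.mean().round(1),y.mean().round(1),'angle tool deg',np.degrees(np.arctan2(tool[1],tool[0])).round(2)%180,'world',np.degrees(np.arctan2(ev[1],ev[0])).round(2)%180)
E
python3 st.py pics/s1b.png; python3 -m crank '0 0 0.1 0 0 0.12 255;0 0 0.1 0 0 0.24 255;0 0 0.2 0 0 0.36 255;0 0 0.2 0 0 0.48 255;0 0 0.3 0 0 0.6 255;0 0 0.3 0 0 0.7 255;0 0 0.3 0 0 0.7 255' 40; python3 st.py pics/s2.png
```

```text
q6 -1.096 pos [ 0.4806 -0.0827  0.0915] F [0.3 3.5 5.6] M [ 0.484 -0.125 -0.045] tau -0.003 w 0.41
n 320 line px 309.7 356.3 angle tool deg 40.87 world 99.03
time: 15.0
tool_pos: [0.4814, -0.0823, 0.0912]
tcp_rot: [2.024, 2.401, 0.008]
wrist_force: [3.5, 5.6, 3.9]
width: 0.415
q6 -0.396 pos [ 0.4814 -0.0823  0.0912] F [3.5 5.6 3.9] M [ 0.767 -0.568 -0.113] tau 0.19 w 0.415
n 325 line px 309.9 356.2 angle tool deg 41.14 world 58.63
```

```bash
python3 -m crank '0.4 0.4 0.1 0 0 0.1 255;0.8 0.7 0.1 0 0 0.2 255;0.8 0.7 0.2 0 0 0.3 255;0.8 0.7 0.2 0 0 0.4 255;0.8 0.7 0.2 0 0 0.5 255;0.8 0.7 0.2 0 0 0.5 255' 40; python3 st.py pics/s3.png;  python3 -m crank '0 0 0.1 0 0 0.1 255;0 0 0.1 0 0 0.2 255;0 0 0.2 0 0 0.3 255;0 0 0.2 0 0 0.4 255;0 0 0.2 0 0 0.4 255' 40; python3 st.py pics/s4.png
```

```text
time: 15.8
tool_pos: [0.4821, -0.0823, 0.091]
tcp_rot: [2.553, 1.828, 0.007]
wrist_force: [5.8, 2.6, 2.2]
width: 0.41
q6 0.105 pos [ 0.4821 -0.0823  0.091 ] F [5.8 2.6 2.2] M [ 0.315 -0.787  0.027] tau 0.243 w 0.41
n 323 line px 309.8 356.2 angle tool deg 40.900000000000006 world 30.349999999999994
time: 16.48
tool_pos: [0.4821, -0.0831, 0.0908]
tcp_rot: [2.862, 1.29, 0.005]
wrist_force: [5.4, 0.5, 2.1]
width: 0.41
q6 0.502 pos [ 0.4821 -0.0831  0.0908] F [5.4 0.5 2.1] M [ 0.006 -0.805  0.745] tau 1.02 w 0.41
n 344 line px 311.8 356.8 angle tool deg 32.25 world 16.289999999999992
```

The moment jumped to 0.75 N m and the line slipped about 9° in the grip, which looks like the stop after roughly 2.65 rad. I'll confirm with a bit more turn.

```bash
python3 -m crank '0 0 0 0 0 0.1 255;0 0 0 0 0 0.2 255;0 0 0 0 0 0.2 255' 40; python3 st.py pics/s5.png
```

```text
time: 16.9
tool_pos: [0.4819, -0.0834, 0.0908]
tcp_rot: [2.977, 0.998, 0.005]
wrist_force: [4.6, -0.7, 1.6]
width: 0.409
q6 0.702 pos [ 0.4819 -0.0834  0.0908] F [ 4.6 -0.7  1.6] M [-0.152 -0.768  0.706] tau 0.894 w 0.409
n 349 line px 315.5 358.4 angle tool deg 20.72 world 16.360000000000014
```

View pics/s5.png

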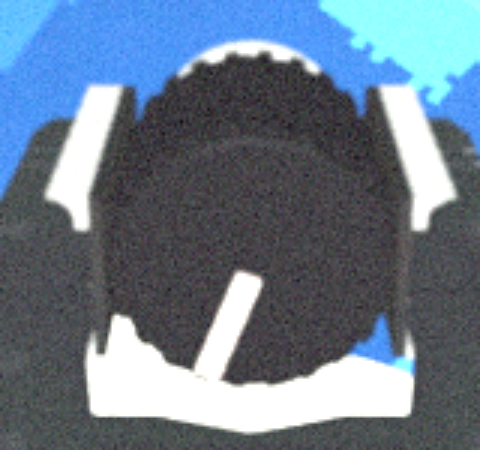

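The line's world angle held at 16.3° while the tool turned 0.2 rad further, so the screw is bottomed. I'll back off a quarter turn (line target 106.4°), rising 0.7 mm.

```bash
python3 -m crank '0 0 0 0 0 -0.1 255;0 0 -0.1 0 0 -0.24 255;0 0 -0.2 0 0 -0.38 255;0 0 -0.2 0 0 -0.52 255;0 0 -0.3 0 0 -0.66 255;0 0 -0.4 0 0 -0.8 255;0 0 -0.5 0 0 -0.95 255;0 0 -0.5 0 0 -1.1 255;0 0 -0.6 0 0 -1.25 255;0 0 -0.7 0 0 -1.4 255;0 0 -0.7 0 0 -1.5 255;0 0 -0.7 0 0 -1.57 255;0 0 -0.7 0 0 -1.57 255;0 0 -0.7 0 0 -1.57 255' 40; python3 st.py pics/s6.png
```

```text
time: 18.7
tool_pos: [0.4814, -0.0833, 0.0914]
tcp_rot: [1.406, 2.807, 0.001]
wrist_force: [4.3, -1.4, 4.5]
width: 0.407
q6 -0.865 pos [ 0.4814 -0.0833  0.0914] F [ 4.3 -1.4  4.5] M [-0.154 -0.735  0.069] tau 0.045 w 0.407
n 345 line px 315.1 358.5 angle tool deg 21.51 world 105.26
```

View pics/s6.png

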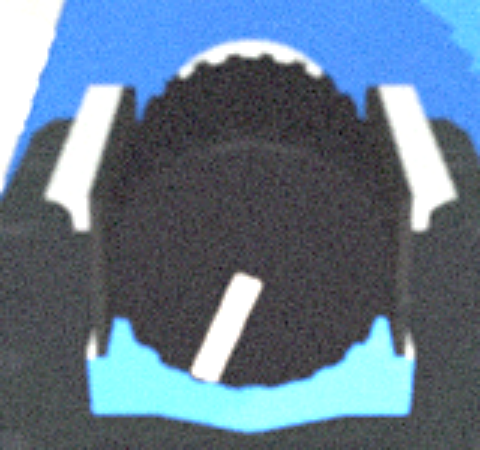

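The line turned 88.9°, about 1° short. I'll trim by 0.02 rad and check the lid.

```bash
python3 -m crank '0 0 0 0 0 -0.02 255;0 0 0 0 0 -0.02 255;0 0 0 0 0 -0.02 255;0 0 0 0 0 -0.02 255' 40; python3 st.py pics/s7.png; python3 - <<'E'
from h import *
a=[]
for n in("scene","side"):
    c=cam(n);p=c["pixels"][:,:,::-1]; cv2.imwrite(f"pics/{n}8f.png",p)
    q=cv2.imread(f"pics/{n}4f.png"); print(n)
    p=p[170:330,230:420] if n=="scene" else p[140:300,250:440]; q=q[170:330,230:420] if n=="scene" else q[140:300,250:440]
    a.append(np.hstack([cv2.resize(q,None,fx=2,fy=1.8),cv2.resize(p,None,fx=2,fy=1.8)]))
cv2.imwrite("pics/fin.png",np.vstack(a))
E
```

```text
time: 19.25
tool_pos: [0.4814, -0.0834, 0.0914]
tcp_rot: [1.378, 2.82, 0.001]
wrist_force: [4.4, -1.7, 5.5]
width: 0.409
q6 -0.885 pos [ 0.4814 -0.0834  0.0914] F [ 4.4 -1.7  5.5] M [-0.13  -0.82   0.043] tau 0.032 w 0.409
n 342 line px 315.1 358.6 angle tool deg 21.95 world 105.96
scene
side
```

View pics/fin.png

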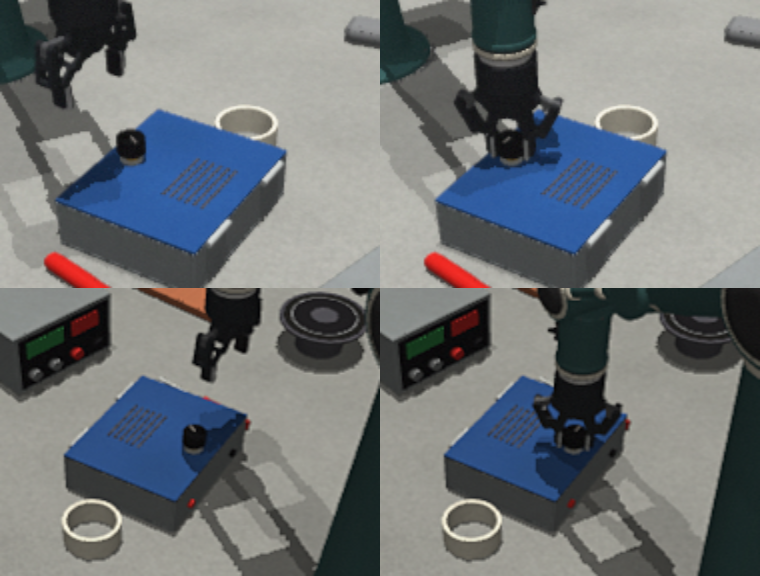

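The lid is still flush and identical to the picture taken after closing. The tape roll and screwdriver have not moved, and the grip is holding with the line at 106.0° against a target of 106.4°. The tool presses lightly down on the lid (about 5 N), so I'm handing in.

```bash
python3 -c "
from workcell import job;print(job.finish_job())"
```

```text
the job is handed in; nothing more can be done
None
```

I closed the lid, screwed the thumbscrew in until it bottomed out, backed it off a quarter turn, and handed the job in at about 19 s with the screw still gripped.

- **Lid:** I pushed it down along its arc with shut fingertips until it stopped firmly at a top-face height of 86.5 mm, the closed height. It still looked flush in the scene and side pictures at the end.
- **Bottoming out:** The screw stopped after about 2.65 rad. The moment rose to about 0.7 N m. The grip then slipped, while the white line on the head stayed at 16.3° as the tool turned 0.2 rad further.
- **Backing off:** The first quarter turn came out about 1° short, so I trimmed it by 0.02 rad. The line ended at 106.0°, a back-off of 89.6°.
- **Final state:** The gripper was still closed on the head at about 35 mm, holding with 40 N and pressing down about 5 N. The tape roll, screwdriver and other things visible in the pictures had not moved; I did not check the parts box and adapter at the end.

Two checks did not fully agree. The side view of the knob was a few millimetres off because of shadow, so I used the wrist view and the hinge geometry instead. The grip was also slightly off the screw's axis, leaving about 5 N of sideways force.

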